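# Tip a parcel into the measuring corner

## Robot

A 6-joint arm with a two-finger parallel gripper is mounted at the origin on the work surface. World frame = base frame: x ahead of the robot, y to its left, z up, the work surface at z = 0. Lengths are in m, angles in rad, forces in N, time in s.
With the tool pointing down it reaches from about 0.35 to 0.975 m from the base axis. Payload 7.1 kg.
Tool frame: the origin (TCP) lies at the very end of the fingers, on their centre line; the grasp point (between the pads) lies robot.pinch_z behind it (robot.pinch_z is the distance from the TCP to the grasp point, in m); z points along the fingers, y is the direction in which the jaws open and shut (so a half turn about z gives the same grasp; the last joint's range is limited). The gripper opens to 88 mm and grips with 3 to 60 N. Pads are 20 mm wide; open, the fingers measure 115 mm over their backs; the gripper's body (75 mm by 178 mm) begins 61 mm behind the grasp point.
Start: joints at [-1.357, 0.423, 1.63, -0, 1.089, -0.019], TCP at [0.144, -0.608, 0.223] pointing down, gripper open.
Joint ranges: [-3, 3], [-0.9, 2.11], [0.09, 2.58], [-1.31, 4.45], [0.11, 2.69], [-2.54, 2.54]. Speed limits (rad/s): [2.39, 2.39, 3.01, 3.14, 3.14, 3.14].

## Interface

Orientations are given as a unit quaternion [x, y, z, w].
In Python, from workcell import robot gives the robot as it stands.
- The arm moves only by the tool play_rows, never from a script. Its arguments are lists of equal length, an entry for each row: "twist": the turn, a rotation vector about the tool's x, y, z in rad, a list of three; "slide": the shift along the tool's x, y, z in mm, a list of three; "hand": the opening, from 0 (shut) to 1 (fully open). In form: {"twist": [[rx, ry, rz], ...], "slide": [[dx, dy, dz], ...], "hand": [hand, ...]}. A call has 1 to 12 rows; each row is the pose to reach, as a shift and turn from the pose commanded when the call began, along the tool's axes at that moment; what a row does not reach only later rows make up. A row lasts 1/10 s, in which the tool goes at most 50 mm and 8.59 degrees, less where a joint would pass 70% of its speed; a pose out of reach is approached as far as the arm can. A call with a gripper value outside its range is refused whole. The fingers move at their own pace and stop on an object; the grip force is fixed at half the most. Time passes only in rows, so rows that repeat a pose let the fingers close. It gives the time, the measured TCP pose, the force and the opening at its end, in the units of the state.
- robot.read_state(): the state, without advancing time (a new reading comes with each control period).
- robot.get_image(name): name is "scene" or "top"; returns the picture (400x640x3 uint8, red, green, blue); there is no depth.
- robot.calibration(name): a dict with "fx", "fy", "cx", "cy" (pixels), "R" (3x3) and "t" (3): a world point X has camera coordinates R X + t. Camera axes: x right, y down, z forward; pixel columns grow to the right and rows downward; lengths in m; the calibration is good to about 2 mm. A picture is of the moment at which its call begins. calibration takes no time and is no camera call.
- robot.finish_job(): hands the job in, once; it reports no verdict.
The state is a dict: "time_s": time; "joint_pos": joint angles; "qd": joint speeds; "tau": joint torques, N m; "tool_pos": TCP position; "eef_rot": TCP orientation; "force": force on the tool from outside, world axes, zero at the start; "torque": the same for the moment, N m; "width": finger opening in m.
Only numpy, scipy, OpenCV 4.12 (cv2) and the standard library are available. Lean on these libraries where they do the work, as an engineer would, in place of code of your own. Each camera call takes 0.05 s, during which the arm holds its last target. There are 200 camera calls.

## Task

Measure the parcel: push high on the label side of the tall carton standing on end on the measuring board, so that it topples over, away from the label, and comes down inside the printed rectangle, flat and with its label up. Then push the lying carton with the fingertips into the corner of the board until it is flush against both the end stop and the side rail, and move clear. Only push it, never pick it up, and leave everything else on the table where it is.

Things in the scene. Friction and masses are not known exactly. Their poses are not given: they have to be found in the camera images.
- corner (a point): Inner corner of the white measuring board (365 x 240 mm, fixed), where end stop and side rail meet, at the level of the board's top, 12 mm above the table. Its axes: the end stop's face is the plane x = 0, the side rail's face the plane y = 0, z is up; the board spreads to x = -350 mm, y = +225 mm. Flush in the corner, label up, the carton covers x -170 to 0, y 0 to 110 mm, and is 60 mm high.
- stop_top (a point): Middle of the top edge of the aluminium end stop, 112 mm along +y from the corner. The stop rises 40 mm above the board's top, is 15 mm thick and runs the board's full width along y; its face looks along the corner's -x.
- rail_top (a point): Middle of the top edge of the aluminium side rail, 175 mm along -x from the corner. The rail rises 40 mm above the board's top, is 15 mm thick and runs the board's full length along x; its face looks along the corner's +y.
- rectangle (a point): Centre of the rectangle printed in thin dark lines on the board, in the corner of stop and rail: 250 mm along x by 200 mm along y, so from x -250 to 0 and y 0 to 200 mm in the corner's axes, which this point shares. The carton has to come down inside it.
- carton_mid (a point): Centre of the parcel, a plain brown carton, 0.2 to 0.45 kg, standing on end across the rectangle's -x line. In its own axes 60 mm along x, 110 along y, 170 along z (z up while it stands). Its x axis points at the end stop within 6 degrees; the label is on its -x face. Pushed there near the top towards its +x, it goes over when the top has moved about 60 mm, then falls by itself.
- carton_foot (a point): On the carton, sharing its axes: middle of the bottom edge of its +x face, the edge it tips over (30, 0, -85 mm from the carton's centre). Standing, it is 190 to 220 mm from the end stop, and the carton is 25 to 65 mm clear of the side rail.
- carton_head (a point): On the carton, sharing its axes: middle of the top edge of its +x face (30, 0, 85 mm from the carton's centre). Underneath at the end stop once the carton lies; the fallen carton stops short of the end stop by some 10 to 60 mm.
- carton_label (a point): On the carton, sharing its axes: centre of the white paper label with a bar code on its -x face (-30, 0, 15 mm from the carton's centre).
- small_carton: Bystander, not to be moved: plain brown carton 80 x 70 x 100 mm high, standing on the table beyond the end stop. Origin at the centre of its underside.
- tape_roll: Bystander, not to be moved: roll of brown packing tape lying flat, 100 mm across, 48 mm high, beyond the side rail. Origin at the centre of its underside.
- glass_dish: Bystander, not to be moved: round glass dish, 116 mm across, 50 mm high, on the table behind the open end of the board. Origin at the centre of its underside.
- marker: Bystander, not to be moved: marker pen lying on the table beside the open long side of the board, 135 mm long, 15 mm high. Origin at the centre of its underside.
- card_terminal: Bystander, not to be moved: black card payment terminal, 170 x 78 mm, 50 mm high, to the robot's right. Origin at the centre of its underside.
- tape_dispenser: Bystander, not to be moved: grey desk tape dispenser with a roll in it, 170 x 60 mm, 88 mm high, to the robot's left. Origin at the centre of its underside.
- box_knife: Bystander, not to be moved: grey box knife, blade in, 150 x 27 mm, 18 mm high, to the left beside the scale. Origin at the centre of its underside.

How it is judged:
On the way:
1. the carton has toppled and lies flat, label up, inside the printed rectangle (angle between carton_mid's own z axis and vertical above 1.52 rad and height (world z) of carton_label above 0.066 m and x of carton_foot in the frame of corner above -0.25 m and x of carton_head in the frame of corner below 0.004 m and y of carton_foot in the frame of corner between 0.05 and 0.15 m and y of carton_head in the frame of corner between 0.05 and 0.15 m), for 0.2 s.
At the end, for the whole second after the job is handed in: The carton lies flat, label up and at rest in the corner of the measuring board, within 5 mm of the end stop and, at both its ends, within 5 mm of the side rail; the robot touches nothing (angle between carton_mid's own z axis and vertical above 1.52 rad and height (world z) of carton_label above 0.066 m and x of carton_head in the frame of corner above -0.005 m and y of carton_foot in the frame of corner between 0.05 and 0.06 m and y of carton_head in the frame of corner between 0.05 and 0.06 m and linear speed of carton below 0.01 m/s).
It fails at once if the carton is lifted or tipped the wrong way (the edge it should tip over rises more than 15 mm off the board) (height (world z) of carton_foot above 0.027 m).
It fails at once if the carton comes down outside the printed rectangle (more than about 5 mm over its lines) (angle between carton_mid's own z axis and vertical above 1.3 rad and not (x of carton_foot in the frame of corner above -0.25 m and x of carton_head in the frame of corner below 0.004 m and y of carton_foot in the frame of corner between 0.05 and 0.15 m and y of carton_head in the frame of corner between 0.05 and 0.15 m)).
It fails at once if a bystander is pushed more than 20 mm from its place (distance of any of small_carton, tape_roll, glass_dish, marker, card_terminal, tape_dispenser, box_knife from where it was at the start of the episode above 0.02 m).
It also fails if it takes over 56 s, if anything falls off the work surface, if the arm or the gripper's body presses on something with over 40 N, if the wrist force passes 120 N, or if a joint passes its speed limit or range.

## Working session

There is one attempt and no reset: what is moved stays moved. The work goes in short steps, Python scripts to look and compute and a tool call to move; the robot and the scene stay as the last step left them, time stands still between calls to the robot, and variables do not carry over. Pictures are saved under pics/ and viewed, about 8 in all and at most 12, crops included, and the job is handed in when it is done.

Besides the shell and the picture viewer there is one more tool, called after "Emit:" as name(argument=value, ...) on one line, values as JSON. play_rows: Moves the arm, as the interface text tells. Its arguments: {"type":"object","properties":{"twist":{"type":"array","items":{"type":"array","items":{"type":"number"}}},"slide":{"type":"array","items":{"type":"array","items":{"type":"number"}}},"hand":{"type":"array","items":{"type":"number"}}},"required":["twist","slide","hand"]}

```bash
mkdir -p pics; ls; python3 - <<'E'
from workcell import robot
import cv2,numpy as np
for n in("scene","top"):
    im=robot.get_image(n); cv2.imwrite(f"pics/{n}0.png",im[:,:,::-1]); c=robot.calibration(n); print(n,c)
a=[cv2.imread(f"pics/{n}0.png") for n in("scene","top")]
print(robot.read_state(), robot.pinch_z)
E
```

```text
pics
scene {'fx': 378.8567275685829, 'fy': 378.8567275685829, 'cx': 314.687246525912, 'cy': 200.3858298306676, 'R': array([[ 0.31136505,  0.95025138,  0.0086095 ],
       [ 0.63637814, -0.20177394, -0.74452008],
       [-0.70574406,  0.23729643, -0.66754455]]), 't': array([-0.19531965, -0.28158235,  1.59444281])}
top {'fx': 397.89499323478066, 'fy': 397.89499323478066, 'cx': 320.4356553568405, 'cy': 200.29351565348074, 'R': array([[-0.01518903, -0.99982674, -0.01075996],
       [-0.98229002,  0.01693078, -0.18660026],
       [ 0.1867501 ,  0.00773512, -0.982377  ]]), 't': array([0.01001692, 0.58808619, 1.17448366])}
{'time_s': 0.1, 'joint_pos': array([-1.35697742e+00,  4.23778907e-01,  1.63061701e+00,  4.32807179e-05,
        1.08858015e+00, -1.90252686e-02]), 'qd': array([-8.17687583e-04, -2.32533971e-03, -1.49075045e-03, -9.48895527e-05,
        8.37861326e-05, -1.40710218e-03]), 'tau': array([ 5.43170027e-04, -5.45608842e+01, -2.74324751e+01,  6.46313536e-02,
        1.87857659e-02, -2.72817391e-05]), 'tool_pos': array([ 0.14413051, -0.60763656,  0.22196903]), 'eef_rot': array([ 9.93231530e-01,  1.16149256e-01, -4.81888069e-05, -6.90293798e-04]), 'force': array([ 0.3409703 , -0.02335653, -0.52126298]), 'torque': array([ 0.01201239, -0.00049978, -0.04151568]), 'width': 0.08763791483367166} 0.0187
```

View pics/scene0.png

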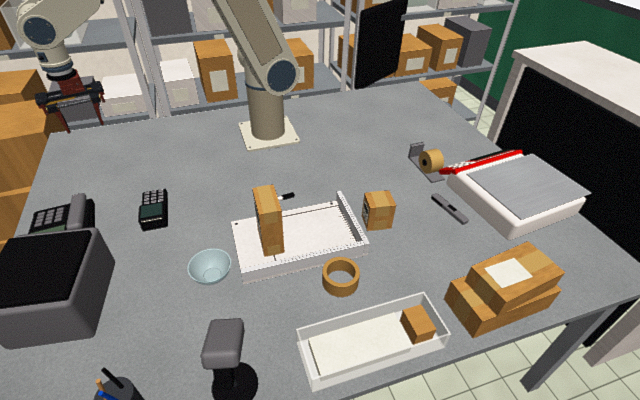

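View pics/top0.png

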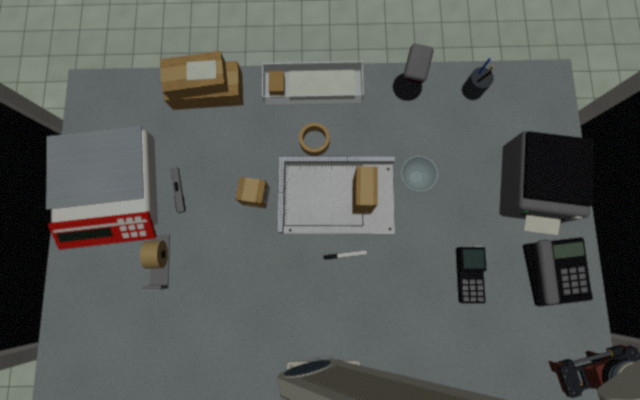

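Top view: end stop at the left (about col 280), rail along the top (row about 160), so corner +x is roughly world +y and corner +y is roughly world −x. The carton's top is near (367,187). Next I'll enlarge the board.

```bash
python3 - <<'E'
import cv2
im=cv2.imread("pics/top0.png")[145:245,265:405]
cv2.imwrite("pics/crop0.png",cv2.resize(im,None,fx=5.7,fy=5.7,interpolation=cv2.INTER_CUBIC))
im=cv2.imread("pics/scene0.png")[175:285,220:380]
cv2.imwrite("pics/crop1.png",cv2.resize(im,None,fx=5,fy=5,interpolation=cv2.INTER_CUBIC))
E
```

```text
(no output)
```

View pics/crop0.png

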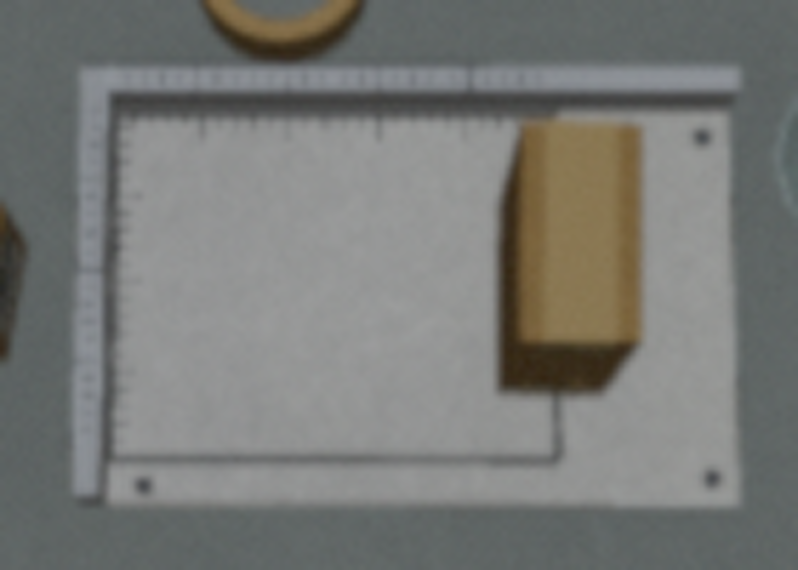

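View pics/crop1.png

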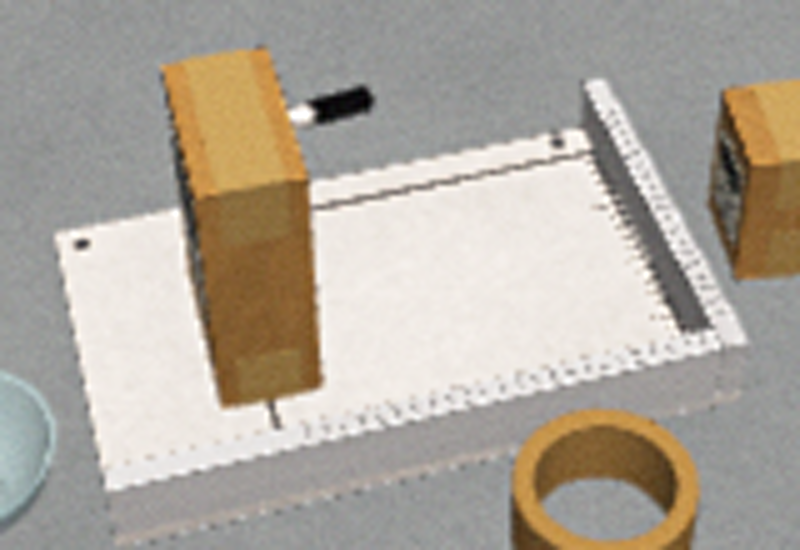

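```bash
cat > h.py <<'E'
import numpy as np
from scipy.optimize import least_squares
from workcell import robot
C={n:robot.calibration(n) for n in("scene","top")}
def proj(n,X):
    c=C[n];p=np.atleast_2d(X)@np.array(c["R"]).T+c["t"]
    return np.c_[c["fx"]*p[:,0]/p[:,2]+c["cx"],c["fy"]*p[:,1]/p[:,2]+c["cy"]]
def place(q,P):  # q=x,y,yaw ; P in mm local with world z
    P=np.array(P,float)/1000;c,s=np.cos(q[2]),np.sin(q[2])
    return np.c_[q[0]+c*P[:,0]-s*P[:,1],q[1]+s*P[:,0]+c*P[:,1],P[:,2]]
def uv(crop,p):
    ox,oy,s=crop;return (np.array(p,float)+.5)/s-.5+[ox,oy]
def fit(obs,q0):  # obs: (cam, crop, [(px,py,x,y,z)])
    def r(q):
        return np.concatenate([(proj(n,place(q,np.array(o)[:,2:]))-uv(cr,np.array(o)[:,:2])).ravel() for n,cr,o in obs])
    f=least_squares(r,q0,loss="soft_l1");return f.x,np.round(r(f.x).reshape(-1,2),1)
E
cat > m.py <<'E'
from h import *
t=(265,145,5.7);s=(220,175,5)
T=[(558,460,-250,200,12),(742,506,-350,225,12),(104,498,0,225,52),(740,94,-350,0,52),(110,94,0,0,52),(82,66,15,-15,52)]
S=[(107,490,-350,-15,52),(745,342,15,-15,52),(583,82,0,225,52),(57,235,-350,225,12)]
q0=[.75,.1,1.57]
for o in ([("top",t,T)],[("scene",s,S)],[("top",t,T),("scene",s,S)]):
    q,r=fit(o,q0);print(q.round(4),r.tolist())
B=q
T=[(524,122,30,-55,182),(638,122,-30,-55,182),(638,345,-30,55,182),(518,343,30,55,182),(500,390,30,55,12)]
S=[(163,67,-30,55,182),(268,48,30,55,182),(307,180,30,-55,182),(197,198,-30,-55,182),(322,385,30,-55,12),(222,407,-30,-55,12)]
for o in ([("top",t,T)],[("scene",s,S)],[("top",t,T),("scene",s,S)]):
    q,r=fit(o,[.75,-.1,1.57]);print(q.round(4),r.tolist())
c,s_=np.cos(B[2]),np.sin(B[2]);d=q[:2]-B[:2]
print("carton in corner",c*d[0]+s_*d[1],-s_*d[0]+c*d[1],np.degrees(q[2]-B[2]))
E
python3 m.py
```

```text
[0.7174 0.1147 1.5537] [[0.3, 0.2], [0.0, 0.0], [-0.5, -0.0], [0.2, -0.3], [-0.2, -0.1], [0.1, 0.2]]
[0.7176 0.1137 1.5513] [[-0.3, 0.1], [0.9, -0.2], [0.1, 0.0], [-0.5, -0.4]]
[0.7175 0.1143 1.5528] [[0.4, 0.2], [0.1, 0.1], [-0.5, -0.1], [0.3, -0.2], [-0.0, -0.1], [0.2, 0.2], [-0.1, 0.2], [1.1, -0.3], [0.2, -0.0], [-0.4, -0.3]]
[ 0.6048 -0.1292  1.5301] [[-0.7, -0.2], [0.7, 0.3], [0.7, -0.3], [-0.0, -0.4], [-0.9, 0.8]]
[ 0.605  -0.131   1.5285] [[-0.3, -0.6], [0.1, -0.4], [0.5, -0.8], [-0.5, -0.1], [0.4, 1.0], [-0.1, 0.9]]
[ 0.6048 -0.1303  1.5262] [[-0.2, -0.2], [1.2, 0.3], [1.1, -0.2], [0.3, -0.5], [-0.6, 0.7], [-0.0, -0.7], [0.4, -0.4], [0.7, -0.8], [-0.3, -0.2], [0.6, 1.0], [0.0, 0.8]]
carton in corner -0.2466007360965875 0.10828638381322846 -1.5261000269974823
```

Emit:
play_rows(twist=[[0,0,-1.308],[0,0,-1.308],[0,0,-1.308],[0,0,-1.308],[0,0,-1.308],[0,0,-1.308],[0,0,-1.308],[0,0,-1.308],[0,0,-1.308],[0,0,-1.308],[0,0,-1.308],[0,0,-1.308]], slide=[[535,-277,-20],[535,-277,-20],[535,-277,-20],[535,-277,-20],[535,-277,-20],[535,-277,-20],[535,-277,-20],[535,-277,-20],[535,-277,-20],[535,-277,-20],[535,-277,-20],[535,-277,-20]], hand=[0.6,0.6,0.6,0.6,0.6,0.6,0.6,0.6,0.6,0.6,0.6,0.6])

```text
time_s: 1.3
tool_pos: [0.5999, -0.2152, 0.2424]
eef_rot: [0.718, 0.696, -0.0, -0.0]
force: [1.3, -0.7, 0.2]
width: 0.0529
```

Emit:
play_rows(twist=[[0,0,0],[0,0,0],[0,0,0],[0,0,0],[0,0,0],[0,0,0],[0,0,0]], slide=[[0,3,46],[0,3,90],[0,3,90],[15,3,90],[30,3,90],[35,3,90],[38,3,90]], hand=[0.6,0.6,0.6,0.6,0.6,0.6,0.6])

```text
time_s: 2.0
tool_pos: [0.6039, -0.1784, 0.1547]
eef_rot: [0.717, 0.697, 0.001, 0.001]
force: [0.5, 0.4, -0.1]
width: 0.0525
```

```bash
python3 - <<'E'
from workcell import robot
import cv2,numpy as np
im=robot.get_image("scene")[150:290,210:390,::-1]; tp=robot.get_image("top")[140:240,270:400,::-1]
a=cv2.resize(im,(514,400),interpolation=3); b=cv2.resize(tp,(520,400),interpolation=3)
cv2.imwrite("pics/p1.png",cv2.resize(np.hstack([a,b]),(800,310)))
E
```

```text
(no output)
```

View pics/p1.png

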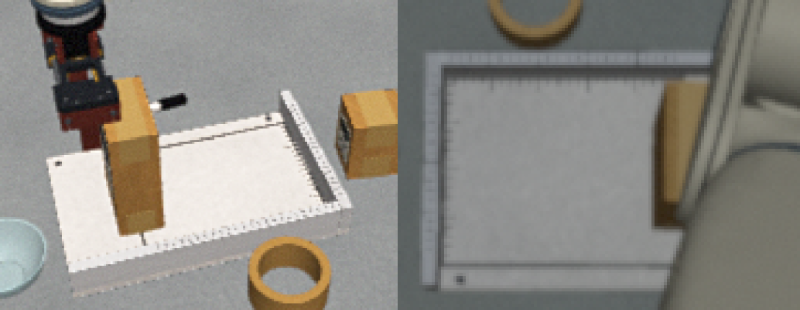

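The gripper is behind the label face at the top of the carton, which still stands. Now the push.

Emit:
play_rows(twist=[[0,0,0],[0,0,0],[0,0,0],[0,0,0],[0,0,0],[0,0,0],[0,0,0],[0,0,0]], slide=[[6,0,0],[12,0,0],[18,0,0],[24,0,0],[30,0,0],[36,0,0],[42,0,0],[46,0,0]], hand=[0.6,0.6,0.6,0.6,0.6,0.6,0.6,0.6])

```text
time_s: 2.9
tool_pos: [0.6042, -0.1324, 0.1525]
eef_rot: [0.718, 0.697, -0.0, -0.0]
force: [0.8, 0.2, 0.1]
width: 0.0527
```

```bash
python3 - <<'E'
from workcell import robot
import cv2,numpy as np
im=robot.get_image("scene")[150:290,210:390,::-1]; tp=robot.get_image("top")[140:240,270:400,::-1]
a=cv2.resize(im,(514,400),interpolation=3); b=cv2.resize(tp,(520,400),interpolation=3)
cv2.imwrite("pics/p2.png",cv2.resize(np.hstack([a,b]),(800,310)))
E
```

```text
(no output)
```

View pics/p2.png

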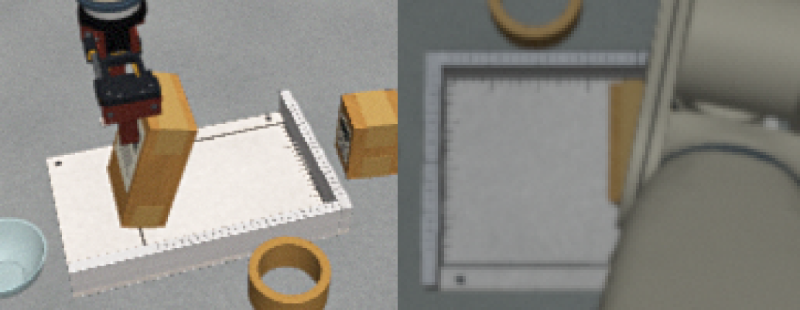

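The carton is tilted about 15° on its foot edge and has not slid. I'll push on until it falls.

Emit:
play_rows(twist=[[0,0,0],[0,0,0],[0,0,0],[0,0,0],[0,0,0],[0,0,0],[0,0,0],[0,0,0],[0,0,0],[0,0,-1.57],[0,0,-1.57],[0,0,-1.57]], slide=[[5,0,0],[10,0,0],[15,0,0],[20,0,0],[20,0,0],[20,0,0],[20,0,0],[0,0,-40],[-50,0,-60],[-80,-80,-60],[-80,-160,-60],[-80,-250,-60]], hand=[0.6,0.6,0.6,0.6,0.6,0.6,0.6,0.6,0.6,0.6,0.6,0.6])

```text
time_s: 4.2
tool_pos: [0.4548, -0.2042, 0.2124]
eef_rot: [0.542, 0.84, -0.0, 0.0]
force: [0.3, 0.6, 0.1]
width: 0.0526
```

```bash
python3 - <<'E'
from workcell import robot
import cv2,numpy as np
im=robot.get_image("scene")[175:285,220:380,::-1]; tp=robot.get_image("top")[145:245,265:405,::-1]
cv2.imwrite("pics/p3.png",cv2.resize(tp,None,fx=5.7,fy=5.7,interpolation=3))
cv2.imwrite("pics/p3s.png",cv2.resize(im,None,fx=5,fy=5,interpolation=3))
E
```

```text
(no output)
```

View pics/p3s.png

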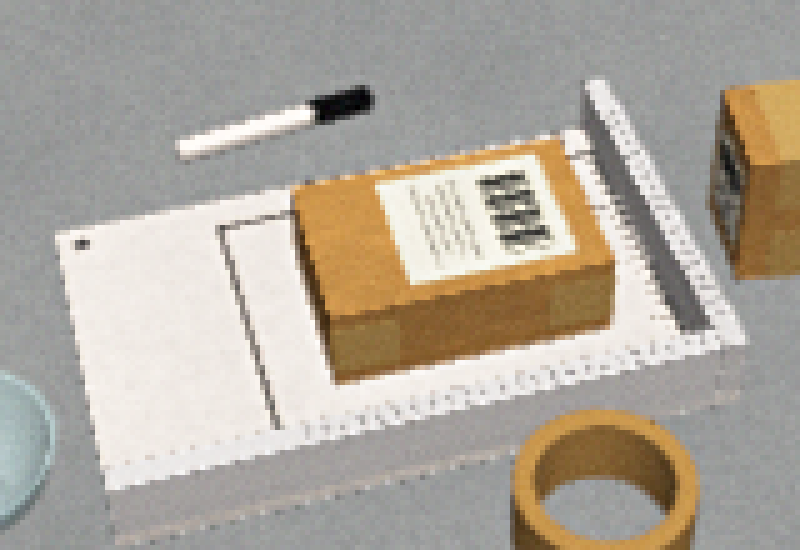

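```bash
cat > m2.py <<'E'
from h import *
s=(220,175,5);B=[.7175,.1143,1.5528]
S=[(295,187,-85,55,72),(545,140,85,55,72),(615,262,85,-55,72),(330,318,-85,-55,72),(337,383,-85,-55,12),(612,326,85,-55,12)]
q,r=fit([("scene",s,S)],[.6,0,1.55]);print(q.round(4),r.tolist())
c,s_=np.cos(B[2]),np.sin(B[2]);d=q[:2]-B[:2]
print("corner",c*d[0]+s_*d[1],-s_*d[0]+c*d[1],np.degrees(q[2]-B[2]))
print(robot.read_state()["joint_pos"].round(3))
E
python3 m2.py
```

```text
[ 0.6091 -0.0105  1.5375] [[-1.3, -0.1], [2.7, -1.0], [0.5, -0.8], [-0.0, -0.1], [-0.5, 1.0], [-0.1, 0.5]]
corner -0.1266918639665744 0.10609010353964687 -0.8772243502341694
[-4.470e-01  2.480e-01  1.922e+00 -1.000e-03  9.780e-01 -8.690e-01]
```

Lies flat, label up, inside the rectangle: head about 42 mm short of the stop, centre at y = 106 mm, yaw about −1°. Next is the side push towards the rail.

Emit:
play_rows(twist=[[0,0,-1.128],[0,0,-1.128],[0,0,-1.128],[0,0,-1.128],[0,0,-1.128],[0,0,-1.128],[0,0,-1.128],[0,0,-1.128],[0,0,-1.128],[0,0,-1.128],[0,0,-1.128],[0,0,-1.128]], slide=[[152,129,0],[152,129,0],[152,129,0],[152,129,0],[152,129,0],[152,129,0],[152,129,0],[152,129,0],[152,129,50],[152,129,100],[152,129,150],[152,129,180]], hand=[0.6,0.6,0.6,0.6,0.6,0.6,0.6,0.6,0.6,0.6,0.6,0.6])

```text
time_s: 5.5
tool_pos: [0.5112, -0.0118, 0.0294]
eef_rot: [0.012, 1.0, 0.0, -0.001]
force: [-0.0, -0.6, 0.5]
width: 0.0526
```

Emit:
play_rows(twist=[[0,0,0],[0,0,0],[0,0,0],[0,0,0],[0,0,0],[0,0,0],[0,0,0],[0,0,0],[0,0,0],[0,0,0],[0,0,0],[0,0,0]], slide=[[-15,0,0],[-26,0,0],[-31,0,0],[-37,0,0],[-43,0,0],[-49,0,0],[-55,0,0],[-61,0,0],[-67,0,0],[-72,0,0],[-76,0,0],[-78,0,0]], hand=[0.6,0.6,0.6,0.6,0.6,0.6,0.6,0.6,0.6,0.6,0.6,0.6])

```text
time_s: 6.7
tool_pos: [0.5907, -0.0137, 0.0323]
eef_rot: [0.011, 1.0, 0.0, 0.0]
force: [-2.9, -0.6, 2.7]
width: 0.0525
```

Emit:
play_rows(twist=[[0,0,0],[0,0,0],[0,0,0],[0,0,0]], slide=[[-2,0,0],[-3,0,0],[-4,0,0],[-4,0,0]], hand=[0.6,0.6,0.6,0.6])

```text
time_s: 7.1
tool_pos: [0.5935, -0.0138, 0.0322]
eef_rot: [0.011, 1.0, 0.0, -0.001]
force: [-4.5, 0.4, 2.3]
width: 0.0529
```

Emit:
play_rows(twist=[[0,0,0],[0,0,0],[0,0,0]], slide=[[-1,0,0],[-2,0,0],[-2,0,0]], hand=[0.6,0.6,0.6])

```text
time_s: 7.4
tool_pos: [0.5935, -0.0139, 0.0321]
eef_rot: [0.011, 1.0, -0.0, -0.003]
force: [-11.0, -0.5, 9.1]
width: 0.0525
```

Stalled against the rail with force rising, so it is flush there. Now I back off, turn, and go to the foot end.

Emit:
play_rows(twist=[[0,0,0],[0,0,0],[0,0,0.1],[0,0,1.567],[0,0,1.567],[0,0,1.567],[0,0,1.567],[0,0,1.567],[0,0,1.567],[0,0,1.567],[0,0,1.567],[0,0,1.567]], slide=[[15,0,0],[40,0,-10],[40,0,-60],[40,0,-110],[20,-40,-130],[0,-80,-130],[-30,-120,-130],[-58,-133,-130],[-58,-133,-130],[-58,-133,-130],[-58,-133,-130],[-58,-133,-130]], hand=[0.6,0.6,0.6,0.6,0.6,0.6,0.6,0.6,0.6,0.6,0.6,0.6])

```text
time_s: 8.6
tool_pos: [0.652, -0.1484, 0.1624]
eef_rot: [0.674, 0.739, 0.0, 0.001]
force: [0.3, 0.2, 0.2]
width: 0.0526
```

Emit:
play_rows(twist=[[0,0,0.27],[0,0,0.27],[0,0,0.27]], slide=[[0,0,0],[0,0,0],[0,0,0]], hand=[0.6,0.6,0.6])

```text
time_s: 8.9
tool_pos: [0.6519, -0.1482, 0.1625]
eef_rot: [0.766, 0.643, 0.0, 0.001]
force: [0.7, -0.0, 0.7]
width: 0.0526
```

```bash
python3 - <<'E'
from workcell import robot
import cv2,numpy as np
im=robot.get_image("scene")[165:285,220:380,::-1]
cv2.imwrite("pics/p4s.png",cv2.resize(im,None,fx=5,fy=5,interpolation=3))
s=robot.read_state();q=s["eef_rot"];print(s["tool_pos"],2*np.arctan2(q[1],q[0]))
E
```

```text
[ 0.65174445 -0.14822737  0.16248625] 1.4013975772493559
```

View pics/p4s.png

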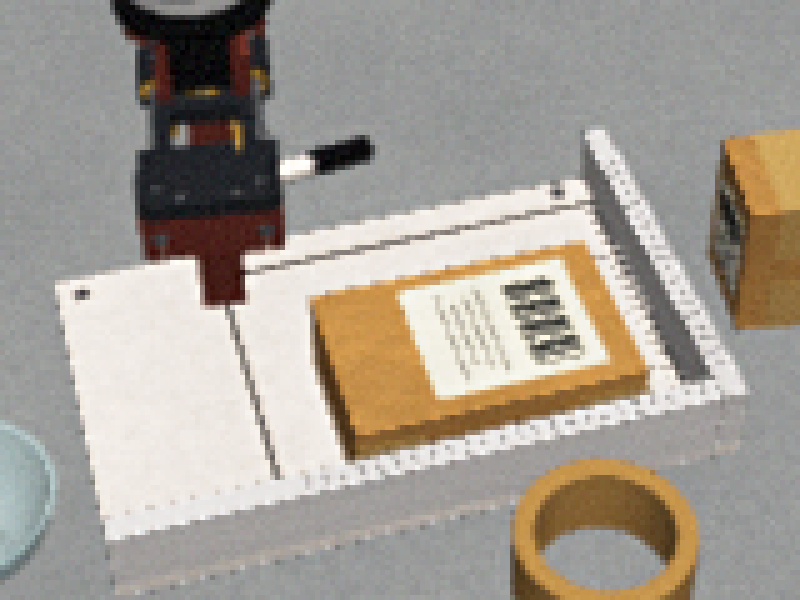

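Carton flush along the rail, with a gap to the stop left. I overshot the yaw by 0.15 rad and will correct that while going down.

Emit:
play_rows(twist=[[0,0,-0.152],[0,0,-0.152],[0,0,-0.152],[0,0,-0.152],[0,0,-0.152],[0,0,-0.152]], slide=[[0,0,0],[0,0,0],[0,0,50],[0,0,100],[0,0,130],[0,0,130]], hand=[0.6,0.6,0.6,0.6,0.6,0.6])

```text
time_s: 9.55
tool_pos: [0.6478, -0.1472, 0.0277]
eef_rot: [0.715, 0.699, -0.002, -0.003]
force: [0.1, 0.4, 0.1]
width: 0.0527
```

Emit:
play_rows(twist=[[0,0,0],[0,0,0],[0,0,0],[0,0,0],[0,0,0],[0,0,0],[0,0,0],[0,0,0],[0,0,0],[0,0,0],[0,0,0],[0,0,0]], slide=[[15,0,0],[28,0,0],[34,0,0],[39,0,0],[44,0,0],[50,0,0],[56,0,0],[62,0,0],[68,0,0],[73,0,0],[76,0,0],[78,0,0]], hand=[0.6,0.6,0.6,0.6,0.6,0.6,0.6,0.6,0.6,0.6,0.6,0.6])

```text
time_s: 10.75
tool_pos: [0.6527, -0.0697, 0.0322]
eef_rot: [0.714, 0.7, -0.0, -0.0]
force: [0.0, -3.7, 1.6]
width: 0.0528
```

Emit:
play_rows(twist=[[0,0,0],[0,0,0],[0,0,0],[0,0,0]], slide=[[2,0,0],[3,0,0],[4,0,0],[4,0,0]], hand=[0.6,0.6,0.6,0.6])

```text
time_s: 11.15
tool_pos: [0.6527, -0.066, 0.0322]
eef_rot: [0.714, 0.7, -0.0, -0.0]
force: [-0.1, -1.6, 1.3]
width: 0.0529
```

Emit:
play_rows(twist=[[0,0,0],[0,0,0],[0,0,0],[0,0,0]], slide=[[1,0,0],[2,0,0],[3,0,0],[3,0,0]], hand=[0.6,0.6,0.6,0.6])

```text
time_s: 11.55
tool_pos: [0.6529, -0.0655, 0.0324]
eef_rot: [0.714, 0.7, -0.001, 0.001]
force: [-0.8, -13.9, 0.8]
width: 0.0527
```

Stalled at the stop as well, at 14 N. Now I back off and look.

Emit:
play_rows(twist=[[0,0,0],[0,0,0],[0,0,0],[0,0,0],[0,0,0],[0,0,0],[0,0,0],[0,0,0],[0,0,0],[0,0,0]], slide=[[-10,0,0],[-40,0,0],[-50,0,-50],[-50,0,-100],[-70,-30,-150],[-90,-60,-180],[-120,-100,-180],[-150,-140,-180],[-180,-180,-180],[-180,-180,-180]], hand=[0.6,0.6,0.6,0.6,0.6,0.6,0.6,0.6,0.6,0.6])

```text
time_s: 12.55
tool_pos: [0.4652, -0.2409, 0.2123]
eef_rot: [0.715, 0.699, -0.0, -0.001]
force: [0.8, 0.2, -0.3]
width: 0.0526
```

```bash
python3 - <<'E'
from workcell import robot
import cv2,numpy as np
im=robot.get_image("scene")[175:285,220:380,::-1]; tp=robot.get_image("top")[145:245,265:405,::-1]
cv2.imwrite("pics/p5.png",cv2.resize(tp,None,fx=5.7,fy=5.7,interpolation=3))
cv2.imwrite("pics/p5s.png",cv2.resize(im,None,fx=5,fy=5,interpolation=3))
E
```

```text
(no output)
```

View pics/p5.png

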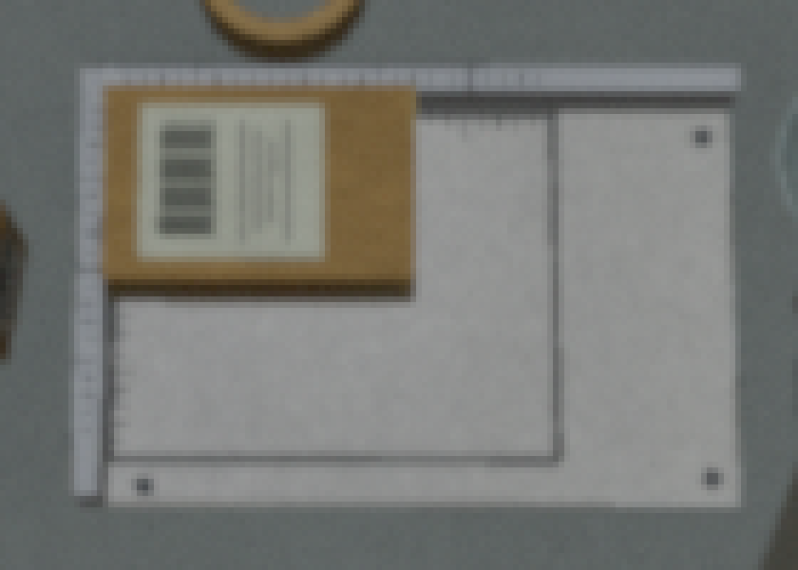

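View pics/p5s.png

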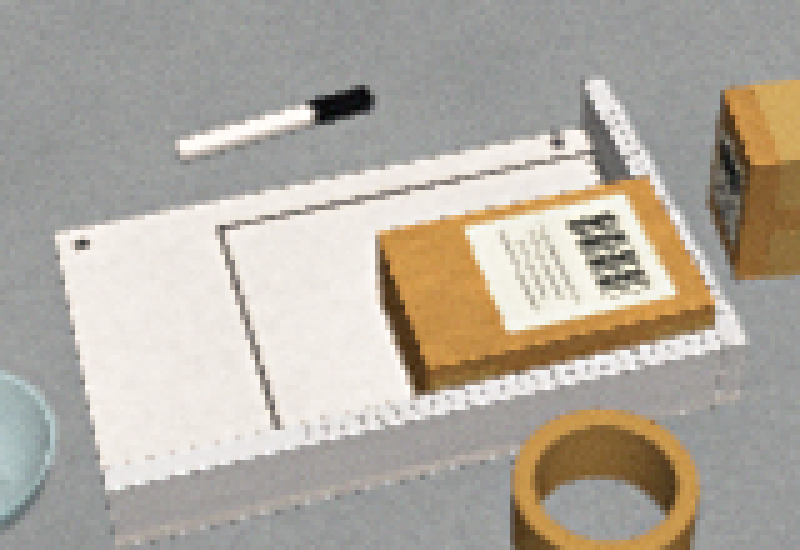

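```bash
python3 - <<'E'
from h import *
t=(265,145,5.7);s=(220,175,5);B=[.7175,.1143,1.5528];Bt=[.7174,.1147,1.5537]
T=[(106,85,85,-55,72),(416,87,-85,-55,72),(414,280,-85,55,72),(105,278,85,55,72)]
S=[(378,235,-85,55,72),(648,180,85,55,72),(715,307,85,-55,72),(422,368,-85,-55,72)]
for o,B in (([("top",t,T)],Bt),([("scene",s,S)],[.7176,.1137,1.5513])):
    q,r=fit(o,[.65,.03,1.55]);c,k=np.cos(B[2]),np.sin(B[2]);d=q[:2]-B[:2]
    print(c*d[0]+k*d[1],-k*d[0]+c*d[1],np.degrees(q[2]-B[2]),r.tolist())
E
```

```text
-0.08487736807528747 0.05553189197319777 -0.32362812212087017 [[-0.1, -0.3], [0.2, -0.5], [0.6, 0.3], [-0.8, 0.4]]
-0.086703485784261 0.05385103632636177 -1.0511536986290668 [[-0.6, -0.6], [0.2, -0.3], [0.1, 0.3], [0.2, 0.4]]
```

```bash
python3 -c "
from workcell import robot
print(robot.finish_job())"
```

```text
the job is handed in; nothing more can be done
None
```

The carton is lying flat in the corner of the board, label up, and flush against the stop and rail as far as I can measure. I've handed the job in; it gave no verdict.

**What I did:**
- Pushed high on the label face. The carton tipped over its foot edge and came down inside the rectangle, about 42 mm short of the end stop.
- Pushed it sideways to the rail with both fingertips, until it stalled at about 11 N.
- Pushed it endways to the stop, until it stalled at about 14 N.
- Backed the arm clear. The robot's clock read about 12.6 s at that point.

**Last checks** (carton centre in the corner's axes; flush is x −85 mm, y 55 mm, 0°):

| Camera | x (mm) | y (mm) | yaw |
|---|---|---|---|
| top | −84.9 | 55.5 | −0.3° |
| scene | −86.7 | 53.9 | −1.1° |

The two cameras disagree by about 2 mm and 0.7°, which is about as accurate as the calibration and my pixel picks. Both readings are within the 5 mm limits.

The last pictures show the marker, tape roll and small carton in place, as far as they are in view. I didn't check the other bystanders again at the end, but the arm never came close to them at their height. The only slip was a 0.15 rad yaw overshoot in free air, which I corrected before the end push.

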